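Bayonet-lock a sanding drum on the bobbin sander

TASK

Fit the thicker sanding drum, the one with the slotted bore, onto the upright spindle of the bobbin sander set in the bench: line its slot up with the spindle's cross pin, lower it onto the sprung seat, press it down against the spring and twist it a quarter turn clockwise (seen from above) under the pin. Finish while still gripping it, pressed all the way down and fully turned, because the springs would throw it back and the locking screw is about to be run in from below. Leave the slimmer drum and the other things on the bench where they stand.

Things in the scene. Friction and masses are not known exactly. Their poses are not given: they have to be found in the camera images.
- drum: thicker sanding drum standing upright: brown abrasive cylinder, 52 mm diameter, 60 mm tall, 0.1 to 0.2 kg. Its bore, open right through, is a 16 mm square hole crossed by one slot 10 mm wide and 38 mm long, along the drum's own x axis (half a turn gives the same fit). Grip it across its diameter near the top. Origin: centre of its underside; z up
- sander: the sander's fixed dark iron table, 160 x 160 x 18 mm, on the bench, with a vertical steel spindle in its centre, 12 mm diameter with a tapered tip. The spindle axis is this body's z axis; the cross pin lies along this body's x axis. Origin: on the bench surface under the spindle
- spindle_tip (a point): tip of the spindle, on its axis, 118 mm above the bench
- pin (a point): centre of the cross pin through the spindle, 105 mm above the bench; pin 6 mm thick (underside at 102 mm), 32 mm long over its ends. A drum resting on the seat has its top at 108 mm and the pin in its slot keeps it from turning; pressed more than 6 mm down, its top is under the pin and it can turn, taking the seat along
- seat (a point): centre of the top face of the sprung seat, a black 48 mm disc round the spindle, 48 mm above the bench when free. Two steel driving lugs 6 mm wide and 10 mm tall stand on it, 9 to 17 mm either side of the axis, in line with the pin when free; they enter the drum's slot. Axes as the sander's, turning with the seat
- press (a joint): how far the sprung seat is pressed down, m: 0 free, 0.010 at its bottom stop. The spring pushes up with 4 N at 0 and 14 N at the stop. 0.006 is where the drum's top comes level with the pin's underside
- turn (a joint): how far the seat is turned clockwise seen from above, rad: 0 with its lugs along the pin, hard stop at 1.62. A torsion spring turns it back, 0.015 N m at 0 growing by 0.15 N m per rad. With a drum on it, it lags the drum's turn by up to 0.15 rad of play
- small_drum: distractor: slimmer sanding drum, same abrasive, 38 mm diameter, 60 mm tall, plain 13 mm round bore without slots; stands upright. Not to be used. Origin: centre of its underside
- sanding_block: cork hand-sanding block 100 x 60 x 32 mm lying flat. Origin: centre of its underside
- spray_can: spray can, 66 mm diameter, 190 mm tall, standing. Origin: centre of its underside
- screw_jar: jar with metal lid, 68 mm diameter, 85 mm tall. Origin: centre of its underside
- mug: white mug, 80 mm diameter, 90 mm tall. Origin: centre of its underside
- screwdriver: screwdriver lying on the bench. Origin: on its underside
- tape_roll: roll of paper tape, 90 mm diameter, 24 mm tall, lying flat. Origin: centre of its underside

How it is judged (in metres and radians):
On the way, in this order (a step that is already met when the one before it is completed fails the run):
1. the drum is threaded over the spindle, its underside below the cross pin (horizontal distance between drum and spindle_tip below 0.005 m and angle between drum's own z axis and vertical below 0.12 rad and height (world z) of drum between 0.03 and 0.08 m).
2. the drum is pressed down on the sprung seat below the pin, not yet turned (horizontal distance between drum and spindle_tip below 0.005 m and angle between drum's own z axis and vertical below 0.12 rad and value of joint press above 0.0065 m and value of joint turn below 0.5 rad and height (world z) of drum below 0.046 m).
At the end, for the whole second after the job is handed in: The drum is upright (within 7 degrees) on the spindle (within 5 mm), the seat pressed more than 6.8 mm and turned more than 1.25 rad, the drum's slot within 15 degrees of square to the pin, at rest, and gripped by the fingers with more than 2 N (horizontal distance between drum and spindle_tip below 0.005 m and angle between drum's own z axis and vertical below 0.12 rad and value of joint press above 0.0068 m and value of joint turn above 1.25 rad and angle between the x axis of drum and the x axis of sander, either way round above 1.3 rad and height (world z) of drum between 0.034 and 0.046 m and contact force between the fingers and drum above 2 N and linear speed of drum below 0.03 m/s and angular speed of drum below 0.3 rad/s); the arm keeps its last pose, push and grip.
It fails at once if a bystander (slimmer drum, block, can, jar, mug, screwdriver, tape) is pushed more than 30 mm (distance of any of small_drum, sanding_block, spray_can, screw_jar, mug, screwdriver, tape_roll from where it was at the start of the episode above 0.03 m).
It fails at once if a standing bystander (slimmer drum, can, jar, mug) is tipped over (angle between any of small_drum, spray_can, screw_jar, mug's own z axis and vertical above 0.5 rad).
It also fails if it takes over 50 s, if anything falls off the work surface, if the arm or the gripper's body presses on something with over 40 N, if the wrist force passes 120 N, or if a joint passes its speed limit or range.

ROBOT

A 6-joint arm with a two-finger parallel gripper is mounted at the origin on the work surface. World frame = base frame: x ahead of the robot, y to its left, z up, the work surface at z = 0. Lengths are in mm, angles in rad, forces in N, time in s.
With the tool pointing down it reaches from about 350 to 925 mm from the base axis. Payload 6.4 kg.
Tool frame: the origin (TCP) lies at the very end of the fingers, on their centre line; the grasp point (between the pads) lies behind it (env.pinch_z is the z of the grasp point in the tool frame, in mm); z points along the fingers, y is the line along which they close (so a half turn about z gives the same grasp; the last joint's range is limited). The gripper opens to 85 mm and grips with 20 to 120 N. Pads are 22 mm wide; open, the fingers measure 114 mm over their backs; the gripper's body (76 mm by 85 mm) begins 54 mm behind the grasp point. The pads swing forward as they close: fully open they stand 13 mm farther back than shut.
Start: joints at [-1.32, 0.245, 1.558, -0, 1.339, -0.174], TCP at [267.896, -592.238, 210.69] pointing down, gripper open.
Joint ranges: [-3.13, 3.13], [-1.02, 2.26], [0.13, 2.54], [-0.95, 4.09], [0.21, 2.88], [-2.74, 2.74]. Speed limits (rad/s): [2.57, 2.57, 3.14, 3.14, 3.14, 3.14].

INTERFACE

Orientations are given as a unit quaternion [w, x, y, z].
In Python, from workcell import env gives the robot as it stands.
- The arm moves only by the tool shift_gripper, called after "Request:" as name(argument=value, ...) on one line, values as JSON. Schema: {"type":"object","properties":{"steps":{"type":"array","items":{"type":"number"},"minItems":5,"maxItems":50},"force":{"type":"number"},"only":{"type":"string"},"quiet":{"type":"boolean"},"lines":{"type":"string"}},"required":["steps"],"additionalProperties":false}. steps is one flat list of numbers that holds 1 to 10 rows one after another, with no inner brackets; each row has 5 numbers: the finger opening in mm, then dx, dy, dz in shares of the most that a row can go, 1 being 62.5 mm, then a turn about the tool's z in shares of pi rad (1.0 is pi rad); each row shifts and turns the commanded pose from where the row before left it, along the tool's axes as they then stand; what a row does not reach is not made up. A row lasts 1/8 s, in which the tool goes at most 62.5 mm and 0.188 rad, less where a joint would pass 70% of its speed; a pose out of reach is approached as far as the arm can. The fingers move at their own pace and stop on an object; force is the grip in N (left out, the last holds). Time passes only in rows, so rows that do not move let the fingers close. The tool returns the time, the measured TCP pose, the force, the opening and the grip force at its end. only (a regular expression) keeps the lines of the reply that match it, lines (a string "A,B") keeps lines A to B, and quiet returns only ok. A shift or turn number past 1, either way, is cut back to 1. Input that does not fit is refused with a message, and nothing moves.
- env.state(): the state, without advancing time (a new reading comes with each control period).
- env.snapshot(name): name is "scene" or "top"; returns the picture (400x640x3 uint8, red, green, blue); there is no depth.
- env.camera_params(name): a dict with "fx", "fy", "cx", "cy" (pixels), "pose" (4x4, takes a point from camera to world coordinates). Camera axes: x right, y down, z forward; pixel columns grow to the right and rows downward; lengths in mm; the calibration is good to about 2 mm. A picture is of the moment at which its call begins. camera_params takes no time and is no camera call.
- env.close_job(): hands the job in; it is judged then, once.
The state is a dict: "time": time; "joint_positions": joint angles; "qvel": joint speeds; "effort": joint torques, N m; "tool_pos": TCP position; "tool_rot": TCP orientation; "contact_force": force on the tool from outside, world axes, zero at the start; "ft_torque": the same for the moment, N m; "width": finger opening in mm; "gripper_force": force on a finger pad.
Only numpy, scipy, OpenCV 4.12 (cv2) and the standard library are available. Lean on these libraries where they do the work, as an engineer would, in place of code of your own. Each camera call takes 0.05 s, during which the arm holds its last target. There are 200 camera calls.

## Working session

There is one attempt and no reset: what is moved stays moved. The work goes in short steps, Python scripts to look and compute and a tool call to move; the robot and the scene stay as the last step left them, time stands still between calls to the robot, and variables do not carry over. Pictures are saved under pics/ and viewed, at most 10 in all, crops included, and the job is handed in when it is done.

```bash
ls; mkdir -p pics; python3 - <<'E'
from workcell import env
import cv2
for n in("scene","top"):
    cv2.imwrite(f"pics/{n}0.png",env.snapshot(n)[:,:,::-1]); p=env.camera_params(n); print(n,p)
s=env.state();print(s,env.pinch_z)
E
```

```text
pics
workcell.py
scene {'fx': 396.7770871232932, 'fy': 396.7770871232932, 'cx': 316.91424667388986, 'cy': 197.51109928887107, 'pose': array([[ 4.78794109e-01,  6.10340737e-01, -6.31062902e-01,
         1.16952308e+03],
       [ 8.77847021e-01, -3.42546016e-01,  3.34733976e-01,
        -2.42722913e+02],
       [-1.18663010e-02, -7.14245345e-01, -6.99794812e-01,
         7.36432211e+02],
       [ 0.00000000e+00,  0.00000000e+00,  0.00000000e+00,
         1.00000000e+00]])}
top {'fx': 478.2545037021074, 'fy': 478.2545037021074, 'cx': 315.51135744785205, 'cy': 203.23241879651874, 'pose': array([[ 4.58474665e-03, -9.95459189e-01,  9.50788218e-02,
         4.92809472e+02],
       [-9.99901494e-01, -5.82490151e-03, -1.27700017e-02,
         7.76522552e+01],
       [ 1.32658403e-02, -9.50109088e-02, -9.95387836e-01,
         1.31857839e+03],
       [ 0.00000000e+00,  0.00000000e+00,  0.00000000e+00,
         1.00000000e+00]])}
{'time': 0.1, 'joint_positions': array([-1.32012690e+00,  2.45760647e-01,  1.55889942e+00, -5.81966450e-06,
        1.33869245e+00, -1.74084912e-01]), 'qvel': array([-1.18442674e-03, -5.47569820e-04, -2.24595172e-03, -3.62404815e-05,
        9.68907750e-04, -1.00832452e-03]), 'effort': array([ 6.45104883e-04, -4.30667639e+01, -3.27130258e+01, -5.85484872e-05,
        2.79110871e-03,  5.67222685e-06]), 'tool_pos': array([ 267.74032906, -591.70569605,  209.6761195 ]), 'tool_rot': array([-8.79177097e-04,  9.77532088e-01,  2.10784827e-01, -3.65154290e-05]), 'contact_force': array([-0.09357687, -0.13518053, -0.55710936]), 'ft_torque': array([0.03307002, 0.03865345, 0.00545371]), 'gripper_force': 0.0, 'width': 85.10717654052691} -18.700000000000003
```

View pics/top0.png

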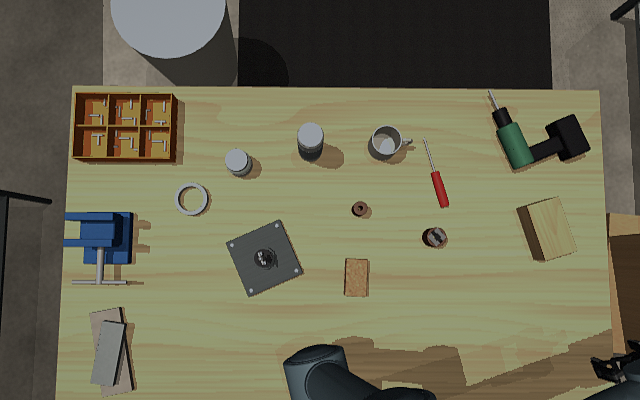

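View pics/scene0.png

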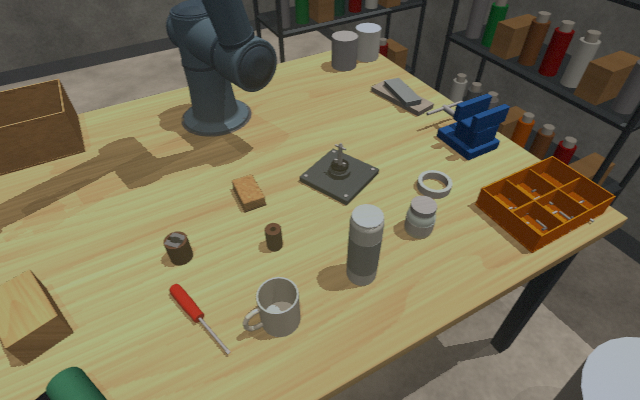

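Top view: drum with its slot at about (434,237), slimmer drum (360,209), sander spindle about (264,258). Scene view: drum (178,247), spindle tip about (340,146). I'll enlarge these.

```bash
python3 - <<'E'
import cv2,numpy as np
t=cv2.imread("pics/top0.png");s=cv2.imread("pics/scene0.png")
def c(i,u,v,w=40,h=30):
    return cv2.resize(i[v-h//2:v+h//2,u-w//2:u+w//2],(400,300),interpolation=cv2.INTER_CUBIC)
cv2.imwrite("pics/c1.png",np.vstack([np.hstack([c(t,434,237),c(t,264,258)]),np.hstack([c(s,178,247,60,45),c(s,340,160,60,45)])]))
cv2.imwrite("pics/c2.png",cv2.resize(t[215:301,220:308],(720,704),interpolation=cv2.INTER_CUBIC)[:600])
E
```

```text
(no output)
```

View pics/c1.png

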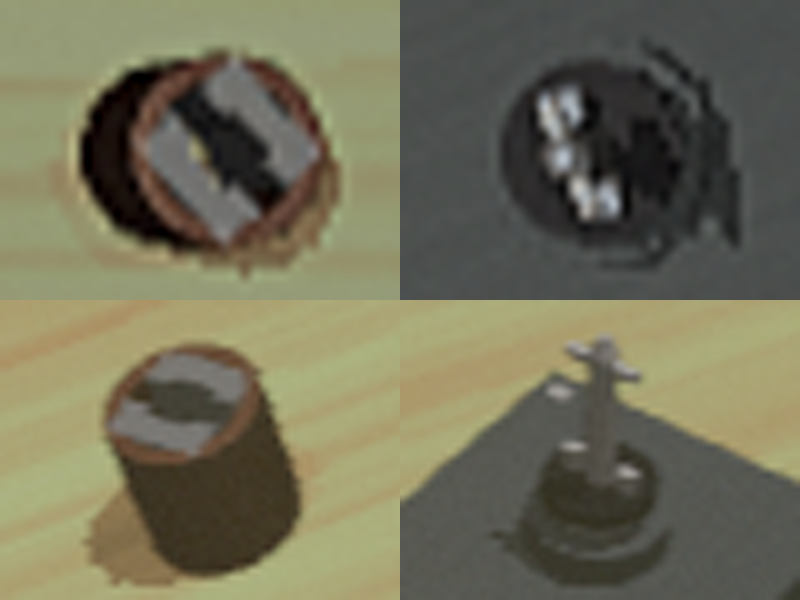

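```bash
cat > h.py <<'E'
import numpy as np
from workcell import env
P={n:env.camera_params(n) for n in("top","scene")}
def px2w(n,u,v,z):
    p=P[n];T=p["pose"];d=T[:3,:3]@[(u-p["cx"])/p["fx"],(v-p["cy"])/p["fy"],1]
    return (T[:3,3]+d*(z-T[2,3])/d[2])[:2]
def w2px(n,X):
    p=P[n];T=p["pose"];c=(np.atleast_2d(X)-T[:3,3])@T[:3,:3]
    return np.c_[c[:,0]/c[:,2]*p["fx"]+p["cx"],c[:,1]/c[:,2]*p["fy"]+p["cy"]]
def rect(n,img,c,z,half,N=400):
    # output: col -> -y, row -> -x (x up, y left)
    import cv2
    g=np.linspace(half,-half,N)
    X,Y=np.meshgrid(c[0]+g,c[1]+g,indexing="ij")
    uv=w2px(n,np.c_[X.ravel(),Y.ravel(),np.full(N*N,z)]).reshape(N,N,2).astype("f4")
    return cv2.remap(img,uv[...,0],uv[...,1],cv2.INTER_CUBIC)
E
python3 - <<'E'
from h import *
import cv2
t=cv2.imread("pics/top0.png");s=cv2.imread("pics/scene0.png")
print("drum top",px2w("top",436.9,236.9,60),"scene",px2w("scene",148+182/6.667-.5,225+404/6.667-45-.5+0,60))
f=lambda x,y:(310+(x-400)/6.667-.5,138+(y-300)/6.667-.5)
a=px2w("scene",*f(577,350),105);b=px2w("scene",*f(628,376),105);print("pin",a,b,(a+b)/2,np.linalg.norm(a-b),np.arctan2(*(b-a)[::-1]))
a=px2w("scene",*f(573,447),58);b=px2w("scene",*f(628,470),58);print("lugs",a,b,(a+b)/2,np.arctan2(*(b-a)[::-1]))
print("tip scene",px2w("scene",*f(606,340),118))
f=lambda x,y:(244+(x-400)/10-.5,243+y/10-.5)
print("tip top",px2w("top",*f(560,158),118))
dc=px2w("top",436.9,236.9,60); sc=px2w("top",264,258,18)
print("centres",dc,sc)
A=np.vstack([np.hstack([rect("top",t,dc,60,32,300),rect("top",t,sc,18,120,300)]),np.hstack([rect("scene",s,dc,60,32,300),rect("scene",s,sc,18,120,300)])])
cv2.imwrite("pics/r1.png",A)
E
```

```text
drum top [ 525.78320784 -258.7860066 ] scene [ 523.88733873 -257.13631756]
pin [451.6800813  197.52232359] [475.85289849 206.28026358] [463.7664899  201.90129359] 25.710437650310755 0.3475948979538933
lugs [453.43463472 195.79525221] [476.89317137 207.58996463] [465.16390304 201.69260842] 0.465876939399984
tip scene [466.47963521 201.48833332]
tip top [468.89260705 201.13577976]
centres [ 525.78320784 -258.7860066 ] [467.75735109 199.30755668]
```

View pics/r1.png

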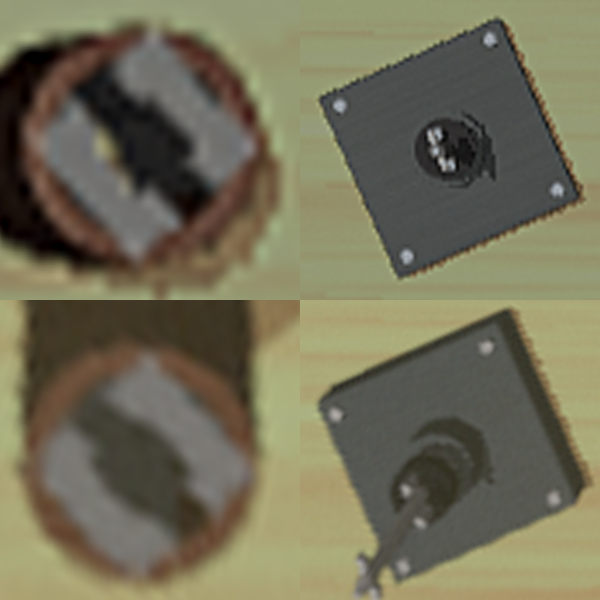

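```bash
cat >> h.py <<'E'
def yaw(s):
    from scipy.spatial.transform import Rotation as R
    q=s["tool_rot"];return R.from_quat([*q[1:],q[0]]).as_matrix()
def plan(x,y,z,yw):
    s=env.state();M=yaw(s);a=np.arctan2(M[1,0],M[0,0])
    d=M.T@(np.array([x,y,z])-s["tool_pos"]);tu=-((yw-a+np.pi)%(2*np.pi)-np.pi)
    print("tool d",d.round(1),"turn",round(tu,3),"yaw",round(a,3),"tilt z",M[:,2].round(3),"j",s["joint_positions"].round(2))
E
python3 - <<'E'
from h import *
import cv2
for n,c in(("top",(527.4,-257.5)),("scene",(523,-257.1))):
    r=rect(n,cv2.imread(f"pics/{n}0.png"),c,60,30,300)
    h=cv2.cvtColor(r,cv2.COLOR_BGR2HSV);m=((h[...,1]<60)&(h[...,2]>85)).astype("u1")
    yy,xx=np.mgrid[:300,:300];m[np.hypot(yy-149.5,xx-149.5)>120]=0
    k,l,st,ce=cv2.connectedComponentsWithStats(m)
    i=np.argsort(-st[1:,4])[:2]+1;print(n,st[i,4],ce[i])
    d=ce[i[1]]-ce[i[0]];mid=ce[i].mean(0)
    w=np.array([-d[1],-d[0]]);print("slot yaw",(np.arctan2(w[1],w[0])+np.pi/2)%np.pi,"centre",c[0]+(149.5-mid[1])*.2,c[1]+(149.5-mid[0])*.2)
plan(525.5,-257.5,110,.73+np.pi/2)
E
```

```text
top [9968 9609] [[106.08406902 191.93549358]
 [195.42990946 111.18690811]]
slot yaw 0.7348971255532962 centre 526.9877598313562 -257.7513978480748
scene [10683  9970] [[191.82598521 115.04979875]
 [105.64754263 193.18214644]]
slot yaw 0.7364684932020675 centre 522.0768054815011 -256.94735278380307
tool d [ 372.6 -198.1  100.1] turn -1.876 yaw 0.425 tilt z [-0.     0.002 -1.   ] j [-1.32  0.25  1.56 -0.    1.34 -0.17]
```

The rows are not in the units I measure in: shifts go in shares of 62.5 mm and turns go in shares of pi rad. I convert before sending: -0.188 rad is -0.0598.

Request:
shift_gripper(steps=[85, 0, 0, 0, -0.0598, 85, 0, 0, 0, -0.0598, 85, 0, 0, 0, -0.0598, 85, 0, 0, 0, -0.0598, 85, 0, 0, 0, -0.0598, 85, 0, 0, 0, -0.0598, 85, 0, 0, 0, -0.0598, 85, 0, 0, 0, -0.0598, 85, 0, 0, 0, -0.0598, 85, 0, 0, 0, -0.0598], force=80)

```text
time: 1.35
tool_pos: [267.8, -591.9, 210.0]
tool_rot: [-0.0, 0.406, 0.914, 0.0]
contact_force: [-0.7, -0.4, 0.4]
width: 85.1
gripper_force: 0.0
```

```bash
python3 -c "
from h import *
plan(525,-257.5,110,.735+np.pi/2)"
```

```text
tool d [ 75.4 415.  100.3] turn 0.0 yaw 2.306 tilt z [-0.     0.001 -1.   ] j [-1.32  0.25  1.56  0.    1.34 -2.06]
```

To row units: 52 mm is 0.832, 51 mm is 0.816.

Request:
shift_gripper(steps=[85, 0.1504, 0.832, 0, 0, 85, 0.1504, 0.832, 0, 0, 85, 0.1504, 0.832, 0, 0, 85, 0.1504, 0.832, 0.16, 0, 85, 0.1504, 0.832, 0.32, 0, 85, 0.1504, 0.832, 0.32, 0, 85, 0.152, 0.832, 0.4, 0, 85, 0.152, 0.816, 0.4, 0, 85, 0, 0, 0, 0, 85, 0, 0, 0, 0])

```text
time: 2.6
tool_pos: [527.1, -259.8, 110.7]
tool_rot: [-0.0, 0.408, 0.913, -0.0]
contact_force: [-0.7, -0.2, -0.6]
width: 84.9
gripper_force: 0.0
```

```bash
python3 -c "
from h import *
plan(525,-257.5,28,.735+np.pi/2)"
```

```text
tool d [ 3.1 -0.  82.7] turn -0.006 yaw 2.3 tilt z [-0. -0. -1.] j [-0.65  0.21  1.79 -0.    1.14 -1.38]
```

To row units: 22 mm is 0.352, 20 mm is 0.32, -0.006 rad is -0.0019.

Request:
shift_gripper(steps=[85, 0.048, 0, 0.32, -0.0019, 85, 0, 0, 0.32, 0, 85, 0, 0, 0.32, 0, 85, 0, 0, 0.352, 0, 85, 0, 0, 0, 0, 30, 0, 0, 0, 0, 30, 0, 0, 0, 0, 30, 0, 0, 0, 0, 30, 0, 0, 0, 0, 30, 0, 0, 0, 0], force=80)

```text
time: 3.85
tool_pos: [526.4, -258.3, 30.4]
tool_rot: [0.002, 0.406, 0.914, -0.0]
contact_force: [-0.7, 0.0, 6.3]
width: 47.4
gripper_force: 83.1
```

```bash
python3 -c "
from h import *
print(env.state()['contact_force']);plan(525,-257.5,28,.735+np.pi/2)"
```

```text
[-0.73073763  0.01148207  6.34222227]
tool d [ 1.6 -0.5  2.4] turn 0.0 yaw 2.306 tilt z [ 0.003 -0.002 -1.   ] j [-0.65  0.33  1.82 -0.    0.99 -1.38]
```

To row units: -40 mm is -0.64, -30 mm is -0.48.

Request:
shift_gripper(steps=[30, 0, 0, -0.32, 0, 30, 0, 0, -0.64, 0, 30, 0, 0, -0.64, 0, 30, 0, 0, -0.48, 0, 30, 0, 0, 0, 0, 30, 0, 0, 0, 0])

```text
time: 4.6
tool_pos: [524.3, -256.6, 157.3]
tool_rot: [-0.001, 0.406, 0.914, 0.0]
contact_force: [-0.6, 0.3, -2.0]
width: 47.9
gripper_force: 82.8
```

```bash
python3 - <<'E'
from h import *
import cv2
i=env.snapshot("scene")[:,:,::-1];cv2.imwrite("pics/s1.png",i);s=env.state()
u,v=w2px("scene",s["tool_pos"])[0].astype(int);print(u,v,s["width"],s["gripper_force"])
np.save("s1.npy",s["tool_pos"])
cv2.imwrite("pics/s1c.png",cv2.resize(i[v-50:v+50,u-60:u+60],(720,600),interpolation=cv2.INTER_CUBIC))
E
```

```text
162 209 47.266542127060305 82.83722550608218
```

View pics/s1c.png

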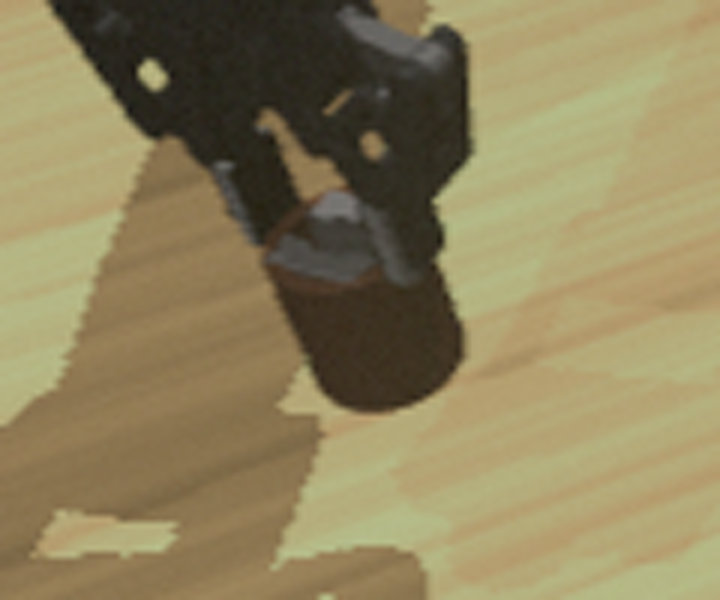

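```bash
python3 -c "
from h import *
plan(467.5,201.3,182,.417+np.pi/2)"
```

```text
tool d [377.6 265.  -24.2] turn 0.318 yaw 2.306 tilt z [-0.003  0.002 -1.   ] j [-0.65  0.15  1.77  0.    1.22 -1.38]
```

To row units: 45 mm is 0.72, 42 mm is 0.672.

Request:
shift_gripper(steps=[30, 0.32, 0.224, -0.192, 0, 30, 0.672, 0.464, -0.192, 0, 30, 0.72, 0.512, 0, 0, 30, 0.72, 0.512, 0, 0, 30, 0.72, 0.512, 0, 0, 30, 0.72, 0.512, 0, 0, 30, 0.72, 0.512, 0, 0, 30, 0.72, 0.512, 0, 0, 30, 0.48, 0.32, 0, 0, 30, 0.2496, 0.16, 0, 0])

```text
time: 5.9
tool_pos: [467.1, 201.8, 180.9]
tool_rot: [-0.001, 0.405, 0.914, -0.001]
contact_force: [-0.0, -0.2, -2.5]
width: 47.7
gripper_force: 82.9
```

Request:
shift_gripper(steps=[30, 0, 0, 0, 0.0509, 30, 0, 0, 0, 0.0503, 30, 0, 0, 0, 0, 30, 0, 0, 0, 0])

```text
time: 6.4
tool_pos: [468.4, 200.0, 182.1]
tool_rot: [-0.0, 0.545, 0.839, -0.0]
contact_force: [-0.8, 0.4, -1.9]
width: 47.9
gripper_force: 82.9
```

```bash
python3 -c "
from h import *
plan(467.5,201.3,182,.417+np.pi/2)"
```

```text
tool d [ 1.5 -0.3  0.1] turn 0.001 yaw 1.989 tilt z [-0.001 -0.    -1.   ] j [ 0.18 -0.06  1.94 -0.    1.26 -0.24]
```

```bash
python3 - <<'E'
from h import *
import cv2
i=env.snapshot("scene")[:,:,::-1];cv2.imwrite("pics/s2.png",i);s=env.state();t=s["tool_pos"];M=yaw(s)
print(t)
j=cv2.resize(i[80:180,280:400],(720,600),interpolation=cv2.INTER_CUBIC)
def dr(P,c):
    q=((w2px("scene",P)-[280,80]+.5)*6-.5)
    cv2.polylines(j,[np.round(q).astype("i4")],False,c,1,cv2.LINE_AA)
a=np.linspace(0,2*np.pi,90);bz=t[2]-30.4
circ=lambda x,y,z,r:np.c_[x+r*np.cos(a),y+r*np.sin(a),0*a+z]
dr(circ(t[0],t[1],bz,26),(0,0,255));dr(circ(t[0],t[1],bz+60,26),(0,0,255))
x,y=467.5,201.3;u=np.array([np.cos(.417),np.sin(.417),0])*16
p=np.array([x,y,105]);dr([p-u,p+u],(255,0,0));dr([[x,y,48],[x,y,118]],(255,0,0));dr(circ(x,y,48,24),(255,0,0))
cv2.imwrite("pics/s2c.png",j)
E
```

```text
[468.4854083  200.11549478 182.29553084]
```

View pics/s2c.png

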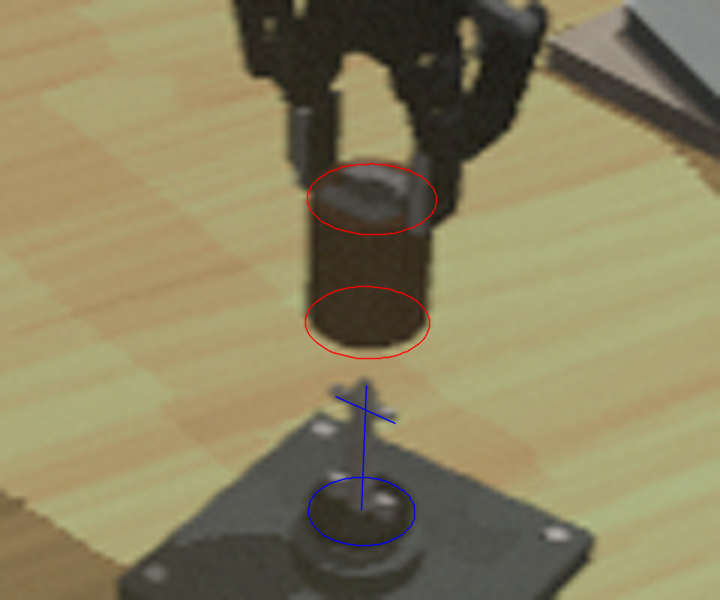

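The crop shows the drum's underside centred at about (368,312) above the spindle tip (364,382). The pin at (333,388)–(395,415) is parallel to my overlay. The drum and spindle are both offset from it by about the same amount, so they're aligned within about 1 mm, and I can lower.

To row units: 12 mm is 0.192, 10 mm is 0.16.

Request:
shift_gripper(steps=[30, 0, 0, 0.192, 0, 30, 0, 0, 0.192, 0, 30, 0, 0, 0.16, 0, 30, 0, 0, 0.096, 0, 30, 0, 0, 0, 0])

```text
time: 7.08
tool_pos: [468.2, 200.5, 142.0]
tool_rot: [-0.0, 0.545, 0.838, -0.0]
contact_force: [-0.2, 0.8, -2.1]
width: 47.9
gripper_force: 82.9
```

Request:
shift_gripper(steps=[30, 0, 0, 0.08, 0, 30, 0, 0, 0.08, 0, 30, 0, 0, 0, 0])

```text
time: 7.45
tool_pos: [468.2, 200.4, 132.2]
tool_rot: [-0.0, 0.545, 0.838, -0.0]
contact_force: [-0.0, -0.3, -2.3]
width: 47.8
gripper_force: 82.9
```

To row units: 8 mm is 0.128.

Request:
shift_gripper(steps=[30, 0, 0, 0.128, 0, 30, 0, 0, 0.128, 0, 30, 0, 0, 0.128, 0, 30, 0, 0, 0.128, 0, 30, 0, 0, 0.128, 0, 30, 0, 0, 0, 0])

```text
time: 8.2
tool_pos: [467.9, 200.4, 91.8]
tool_rot: [-0.001, 0.545, 0.838, -0.001]
contact_force: [0.6, -0.1, -0.8]
width: 47.5
gripper_force: 82.9
```

Request:
shift_gripper(steps=[30, 0, 0, 0.064, 0, 30, 0, 0, 0.064, 0, 30, 0, 0, 0.064, 0, 30, 0, 0, 0, 0])

```text
time: 8.7
tool_pos: [468.2, 200.4, 80.3]
tool_rot: [-0.0, 0.545, 0.838, -0.0]
contact_force: [0.2, -0.5, -1.5]
width: 47.5
gripper_force: 82.9
```

To row units: 3 mm is 0.048, 2 mm is 0.032.

Request:
shift_gripper(steps=[30, 0, 0, 0.048, 0, 30, 0, 0, 0.032, 0, 30, 0, 0, 0, 0, 30, 0, 0, 0, 0], force=110)

```text
time: 9.2
tool_pos: [469.0, 200.6, 76.2]
tool_rot: [0.0, 0.545, 0.838, 0.0]
contact_force: [-1.4, -0.1, 3.4]
width: 46.2
gripper_force: 113.8
```

Request:
shift_gripper(steps=[30, 0, 0, 0.032, 0, 30, 0, 0, 0.032, 0, 30, 0, 0, 0, 0, 30, 0, 0, 0, 0])

```text
time: 9.7
tool_pos: [469.1, 200.6, 72.5]
tool_rot: [0.0, 0.545, 0.838, 0.0]
contact_force: [-1.8, -0.2, 7.2]
width: 46.3
gripper_force: 114.2
```

To row units: 2 mm is 0.032.

Request:
shift_gripper(steps=[30, 0, 0, 0.032, 0, 30, 0, 0, 0.032, 0, 30, 0, 0, 0, 0, 30, 0, 0, 0, 0])

```text
time: 10.2
tool_pos: [469.2, 200.6, 69.0]
tool_rot: [0.0, 0.545, 0.838, 0.0]
contact_force: [-4.4, 0.1, 11.5]
width: 46.4
gripper_force: 114.6
```

To row units: 0.1 rad is 0.0318.

Request:
shift_gripper(steps=[30, 0, 0, 0, 0.0318, 30, 0, 0, 0, 0.0318, 30, 0, 0, 0, 0.0318, 30, 0, 0, 0, 0.0318, 30, 0, 0, 0, 0])

```text
time: 10.82
tool_pos: [469.4, 200.5, 69.1]
tool_rot: [0.001, 0.701, 0.713, 0.0]
contact_force: [-3.5, -0.6, 11.5]
width: 46.8
gripper_force: 114.6
```

Request:
shift_gripper(steps=[30, 0, 0, 0, 0.0382, 30, 0, 0, 0, 0.0382, 30, 0, 0, 0, 0.0382, 30, 0, 0, 0, 0.0382, 30, 0, 0, 0, 0.0382, 30, 0, 0, 0, 0])

```text
time: 11.58
tool_pos: [470.0, 200.3, 69.3]
tool_rot: [0.001, 0.88, 0.474, 0.001]
contact_force: [-1.6, -2.3, 11.3]
width: 46.4
gripper_force: 114.6
```

```bash
python3 -c "
from h import *
plan(469,200.6,69,1.988-1.58);print(env.state()['ft_torque'])"
```

```text
tool d [-0.3 -1.   0.3] turn 0.58 yaw 0.988 tilt z [ 0.003 -0.001 -1.   ] j [ 0.18  0.1   2.01 -0.    1.03  0.76]
[-0.30992236  0.43994977  0.13809796]
```

To row units: 0.3 mm is 0.0048, 0.12 rad is 0.0382.

Request:
shift_gripper(steps=[30, 0, 0, 0, 0.0382, 30, 0, 0, 0, 0.0382, 30, 0, 0, 0, 0.0382, 30, 0, 0, 0, 0.0382, 30, 0, 0, 0.0048, 0.035, 30, 0, 0, 0, 0, 30, 0, 0, 0, 0, 30, 0, 0, 0, 0])

```text
time: 12.58
tool_pos: [469.9, 199.5, 68.9]
tool_rot: [0.002, 0.98, 0.198, 0.001]
contact_force: [-2.5, -4.9, 11.5]
width: 46.5
gripper_force: 114.7
```

```bash
python3 - <<'E'
from h import *
import cv2
plan(469,200.6,69,1.988-1.58);print(env.state()['ft_torque'])
i=env.snapshot("scene")[:,:,::-1]
cv2.imwrite("pics/s3c.png",cv2.resize(i[100:200,280:400],(720,600),interpolation=cv2.INTER_CUBIC))
E
```

```text
tool d [-0.4 -1.4 -0.1] turn -0.009 yaw 0.399 tilt z [ 0.002 -0.003 -1.   ] j [ 0.18  0.1   2.01 -0.    1.03  1.35]
[-1.12465402  0.35668721  0.24332514]
```

View pics/s3c.png

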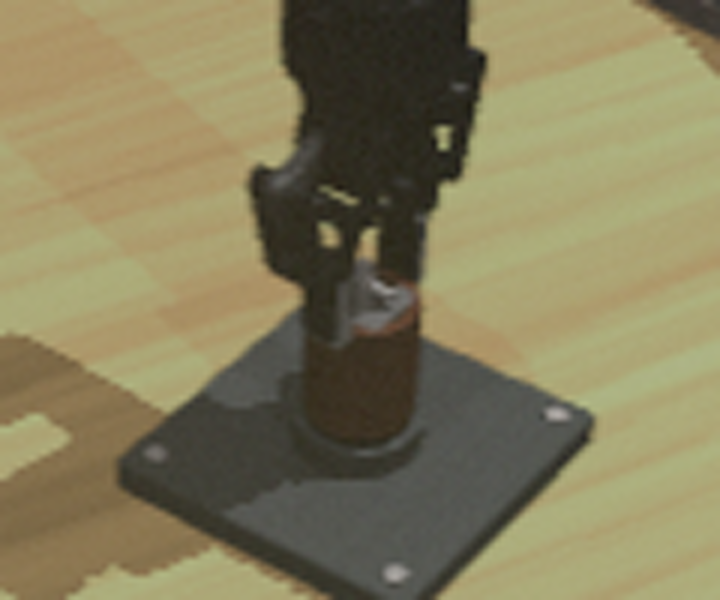

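The drum sits low on the seat at about (360,370), still gripped. The pin shows above its top at about (385,290). The vertical force fits a press of about 9 mm and the torque a turn of about 1.45 rad, so I'm handing it in.

To row units: 0.3 mm is 0.0048.

Request:
shift_gripper(steps=[30, 0, 0, 0.0048, 0, 30, 0, 0, 0, 0, 30, 0, 0, 0, 0])

```text
time: 13.0
tool_pos: [469.9, 199.5, 68.6]
tool_rot: [0.002, 0.98, 0.198, 0.001]
contact_force: [-2.2, -5.1, 12.6]
width: 46.5
gripper_force: 114.7
```

```bash
python3 -c "
from workcell import env
print(env.close_job())"
```

```text
the job is handed in; nothing more can be done
None
```

I fitted the thicker drum on the spindle, pressed it about 9 mm down, turned it a quarter turn clockwise under the pin, and handed the job in at 13 s still gripped; press and turn (about 1.45 rad) are inferred from force and torque readings, and no verdict was returned.

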